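# Hang washed circuit-board carriers on the drip stands

## Robot

A 6-joint arm with a two-finger parallel gripper is mounted at the origin on the work surface. World frame = base frame: x ahead of the robot, y to its left, z up, the work surface at z = 0. Lengths are in mm, angles in rad, forces in N, time in s.
With the tool pointing down it reaches from about 325 to 900 mm from the base axis. Payload 6.1 kg.
Tool frame: the origin (TCP) lies on the front face of the gripper's body, between the roots of the fingers; the fingertips stand 73 mm ahead of it and the grasp point (between the pads) lies 54 mm ahead of it (env.finger_overhang is the z of the fingertips in the tool frame, in mm); z points along the fingers, y is the line along which they close (so a half turn about z gives the same grasp; the last joint's range is limited). The gripper opens to 85 mm and grips with 20 to 120 N. Pads are 22 mm wide; open, the fingers measure 114 mm over their backs; the gripper's body (76 mm by 85 mm) begins 54 mm behind the grasp point. The pads swing forward as they close: fully open they stand 13 mm farther back than shut.
Start: joints at [1.015, 0.22, 1.526, -0, 1.395, -0.126], TCP at [260.428, 568.149, 303.9] pointing down, gripper open.
Joint ranges: [-2.98, 2.98], [-0.91, 2.08], [0.09, 2.57], [-1.24, 4.39], [0.2, 2.65], [-2.68, 2.68]. Speed limits (rad/s): [2.57, 2.57, 3.01, 3.14, 3.14, 3.14].

## Interface

Orientations are given as [roll, pitch, yaw] about the fixed x, y, z axes, in that order (R = Rz(yaw) Ry(pitch) Rx(roll)).
In Python, from bench import env gives the robot as it stands.
- The arm moves only by the tool drive_tool, never from a script. Its argument "motion" is one flat list of numbers, 7 for each row, row after row: the shift along the tool's x, y, z in cm, then the turn, a rotation vector about the tool's x, y, z in rad, then the opening in per cent of the stroke, from 0 (shut) to 100 (fully open). A call has 1 to 8 rows; each row shifts and turns the commanded pose from where the row before left it, along the tool's axes as they then stand; what a row does not reach is not made up. A row lasts 1/10 s, in which the tool goes at most 50 mm and 8.59 degrees, less where a joint would pass 70% of its speed; a pose out of reach is approached as far as the arm can. A call with a gripper value outside its range is refused whole. The fingers move at their own pace and stop on an object; "newtons" is the grip in N (left out, the last holds). Time passes only in rows, so rows that do not move let the fingers close. It gives the time, the measured TCP pose, the force, the opening and the grip force at its end, in the units of the state.
- env.get_obs(): the state, without advancing time (a new reading comes with each control period).
- env.capture(name): name is "scene" or "top" or "wrist"; returns (picture, depth): 420x560x3 uint8, blue, green, red; 420x560 float32, mm along the optical axis (not along the pixel's ray), 0 where there is no reading.
- env.calibration(name): a dict with "K" (3x3 intrinsics, pixels), "rvec" (rotation vector, rad) and "tvec" (3), from world to camera coordinates, as OpenCV has them. Camera axes: x right, y down, z forward; pixel columns grow to the right and rows downward; lengths in mm; the calibration is good to about 2 mm. A picture is of the moment at which its call begins: read the wrist's pose just before it. calibration takes no time and is no camera call; for the wrist camera it gives the pose at the moment of the call.
- env.finish_job(): hands the job in; it is judged then, once.
Trained networks look in the newest picture that a camera, given by its name, has taken for a name from the list of things; names that differ only in an ending like _2 or _b are one class to them, and where a whole thing is asked for, a point or a joint stands for the part that bears it (a point fixed in the world has none). Each returns a list of dicts, best first, with "p" (0 to 1); they miss things now and then, are a little off and sometimes report something else, mostly with a low value. They report only what shows in the picture. A call takes as long as a camera call. They do not tell look-alikes from the thing itself.
- env.cut_out(camera, name): "pixels" (420x560 bool, what is visible of it) and "bbox" ([left, top, right, bottom] in pixels, round what is visible of it).
The state is a dict: "time_s": time; "joint_positions": joint angles; "joint_vel": joint speeds; "tau": joint torques, N m; "eef_pos": TCP position; "ee_rot": TCP orientation; "contact_force": force on the tool from outside, world axes, zero at the start; "wrist_torque": the same for the moment, N m; "finger_gap": finger opening in mm; "gripper_force": force on a finger pad.
Only numpy, scipy, OpenCV 4.12 (cv2) and the standard library are available. Lean on these libraries where they do the work, as an engineer would, in place of code of your own. Each camera call takes 0.05 s, during which the arm holds its last target. There are 200 camera calls.

## Task

The two circuit-board carriers standing in the black blocks have just been washed: hang each by the hole in its tab on a drip stand to dry, the larger carrier on the higher peg and the smaller one on the lower peg. Each must end hanging still and upright on the straight part of its peg, behind the upturned tip. Leave the bottle, brush, drive and screwdriver where they are.

Things in the scene. Friction and masses are not known exactly. Their poses are not given: they have to be found in the camera images.
- carrier_large: The larger circuit-board carrier: upright aluminium frame 120 mm wide (its y), 100 mm high, 10 mm thick (its x) round a green circuit board, with a flat tab 46 mm wide, 66 mm high, 10 mm thick on the middle of its top; 166 mm high in all, about 260 g. Origin: middle of the underside; z up. Starts standing loosely upright in the slot of a black block, underside 10 mm above the bench
- carrier_large_hole (a point): Centre of the round 26 mm hole through the larger carrier's tab, 119 mm above the carrier's underside and 47 mm below the tab's top; axes as the carrier's (x along the hole). The 34 mm of solid tab above the hole can be gripped across its 10 mm thickness
- carrier_small: The smaller circuit-board carrier: upright aluminium frame 90 mm wide (its y), 55 mm high, 10 mm thick (its x) round a green circuit board, with a flat tab 46 mm wide, 66 mm high, 10 mm thick on the middle of its top; 121 mm high in all, about 160 g. Origin: middle of the underside; z up. Starts standing loosely upright in the slot of a black block, underside 10 mm above the bench
- carrier_small_hole (a point): Centre of the round 26 mm hole through the smaller carrier's tab, 74 mm above the carrier's underside and 47 mm below the tab's top; axes as the carrier's (x along the hole). The 34 mm of solid tab above the hole can be gripped across its 10 mm thickness
- stand_high: Drip stand with the higher peg, fixed to the bench: black tray 150 x 130 mm with a 16 mm rim, a steel post 16 x 24 mm, 215 mm high, near its far (+x) edge (front face at x = +54 mm), and a level peg that runs from the post towards -x over the tray. Origin: middle of the tray's underside; z up
- stand_high_peg (a point): Point on the axis of the higher peg above the middle of its tray, 200 mm above the bench. Round steel peg, 8 mm diameter; x runs along it from tip to post, z up. Straight from the post (x = +54 mm) to x = -42 mm, then turned up at 45 degrees to a round tip ending at x = -53 mm, its top 11 mm above the peg's axis
- stand_low: Drip stand with the lower peg, fixed to the bench: black tray 150 x 130 mm with a 16 mm rim, a steel post 16 x 24 mm, 145 mm high, near its far (+x) edge (front face at x = +54 mm), and a level peg that runs from the post towards -x over the tray. Origin: middle of the tray's underside; z up
- stand_low_peg (a point): Point on the axis of the lower peg above the middle of its tray, 130 mm above the bench. Round steel peg, 8 mm diameter; x runs along it from tip to post, z up. Straight from the post (x = +54 mm) to x = -42 mm, then turned up at 45 degrees to a round tip ending at x = -53 mm, its top 11 mm above the peg's axis
- block_a: Black plastic block 70 x 110 mm, 30 mm high, fixed to the bench, with a slot 13 mm wide along its y, 20 mm deep and open at both ends, in which the larger carrier stands. Origin: middle of the underside; x is across the slot
- block_b: Black plastic block 70 x 110 mm, 30 mm high, fixed to the bench, with a slot 13 mm wide along its y, 20 mm deep and open at both ends, in which the smaller carrier stands. Origin: middle of the underside; x is across the slot
- solvent_bottle: Bystander: amber solvent bottle, 72 mm diameter, 190 mm high, standing. Origin: middle of its underside
- brush: Bystander: cleaning brush with wooden handle, 160 mm long, lying along its x. Origin: on its underside
- drive: Bystander: flat aluminium disk drive, 100 x 70 x 12 mm. Origin: middle of its underside
- screwdriver: Bystander: screwdriver with black handle, 180 mm long, lying along its x. Origin: on its underside
Not all that is in view belongs to the job. What is shaped like the carrier_large but purple is not meant.

How it is judged:
By the outcome, as a careful person would: the job done as asked, in the order asked, and still so for the second after the job is handed in, with the robot touching nothing.
It also fails if it takes over 64 s, if anything falls off the work surface, if the arm or the gripper's body presses on something with over 40 N, if the wrist force passes 120 N, or if a joint passes its speed limit or range.

## Working session

There is one attempt and no reset: what is moved stays moved. The work goes in short steps, Python scripts to look and compute and a tool call to move; the robot and the scene stay as the last step left them, time stands still between calls to the robot, and variables do not carry over. Pictures are saved under pics/ and viewed, at most 10 in all, crops included, and the job is handed in when it is done.

Besides the shell and the picture viewer there is one more tool, called after "Call:" as name(argument=value, ...), one argument or row to a line, values as JSON. drive_tool: Moves the arm, as the interface text tells. Its arguments: {"type":"object","properties":{"motion":{"type":"array"},"newtons":{"type":"number"}},"required":["motion"]}

```bash
mkdir -p pics; cat > h.py <<'E'
import numpy as np,cv2
from bench import env
def cloud(name,depth):
    c=env.calibration(name);K=np.array(c["K"]);R=cv2.Rodrigues(np.array(c["rvec"],float))[0];t=np.array(c["tvec"],float).ravel()
    v,u=np.mgrid[:420,:560]
    P=np.stack([(u-K[0,2])/K[0,0]*depth,(v-K[1,2])/K[1,1]*depth,depth],-1)
    W=(P-t)@R
    W[depth<=0]=np.nan
    return W
E
python3 - <<'E'
from h import *
o=env.get_obs();print(o)
for cam in("scene","top"):
    im,d=env.capture(cam);cv2.imwrite(f"pics/{cam}0.png",im);W=cloud(cam,d);np.save(f"{cam}0.npy",W)
    for n in("carrier_large","carrier_small","stand_high","stand_low","block_a","block_b","solvent_bottle","stand_high_peg"):
        for r in env.cut_out(cam,n)[:4]:
            p=W[r["pixels"]];p=p[~np.isnan(p[:,0])]
            print(cam,n,round(r["p"],2),r["bbox"],np.round(np.percentile(p,[2,50,98],axis=0)).tolist() if len(p) else None)
E
```

```text
{'time_s': 0.0, 'joint_positions': array([ 1.01487870e+00,  2.21232715e-01,  1.52761507e+00,  1.32791669e-05,
        1.39469317e+00, -1.26088669e-01]), 'joint_vel': array([-0.00058134,  0.00014637,  0.00115077, -0.00193452,  0.00045119,
        0.00022264]), 'tau': array([-1.78388607e-03, -4.96879041e+01, -3.89401352e+01, -2.53220651e-04,
        1.09871445e-02,  1.28146123e-06]), 'eef_pos': array([260.19420677, 567.75372017, 302.79292569]), 'ee_rot': array([-3.13966146e+00, -2.57973653e-04,  2.71176111e+00]), 'contact_force': array([-0.23579781,  1.15236727, -0.72867593]), 'wrist_torque': array([-0.03743672,  0.03581996, -0.01472737]), 'gripper_force': 0.0, 'finger_gap': 85.0443428866379}
scene carrier_large 0.93 [236.6, 185.4, 277.8, 228.8] [[422.0, -42.0, -0.0], [467.0, -8.0, 68.0], [515.0, 29.0, 166.0]]
scene carrier_large 0.6 [265.6, 145.1, 296.1, 195.7] [[422.0, 88.0, 4.0], [457.0, 142.0, 88.0], [461.0, 212.0, 177.0]]
scene carrier_small 0.96 [205.5, 238.4, 227.0, 280.6] [[459.0, -221.0, 23.0], [466.0, -182.0, 68.0], [470.0, -137.0, 133.0]]
scene stand_high 0.8 [313.3, 170.3, 
[... 2068 characters left out ...]
 block_b 0.84 [219.8, 220.8, 254.9, 251.7] [[419.0, 92.0, 20.0], [441.0, 142.0, 30.0], [488.0, 198.0, 35.0]]
top block_b 0.8 [320.7, 222.5, 360.0, 250.0] [[427.0, -230.0, 2.0], [455.0, -175.0, 30.0], [499.0, -126.0, 37.0]]
top block_b 0.67 [212.8, 232.4, 257.9, 240.7] [[448.0, 89.0, 14.0], [451.0, 146.0, 109.0], [458.0, 202.0, 179.0]]
top solvent_bottle 0.68 [212.4, 234.3, 257.4, 240.2] [[448.0, 89.0, 13.0], [451.0, 144.0, 108.0], [469.0, 202.0, 179.0]]
top solvent_bottle 0.59 [392.4, 230.6, 431.4, 259.5] [[391.0, -406.0, 0.0], [420.0, -358.0, 126.0], [458.0, -338.0, 193.0]]
top stand_high_peg 0.86 [218.6, 122.6, 263.8, 189.4] [[603.0, 74.0, -2.0], [684.0, 137.0, 5.0], [752.0, 202.0, 213.0]]
```

View pics/scene0.png

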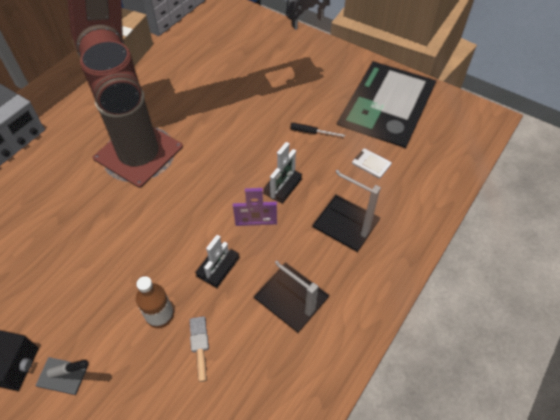

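View pics/top0.png

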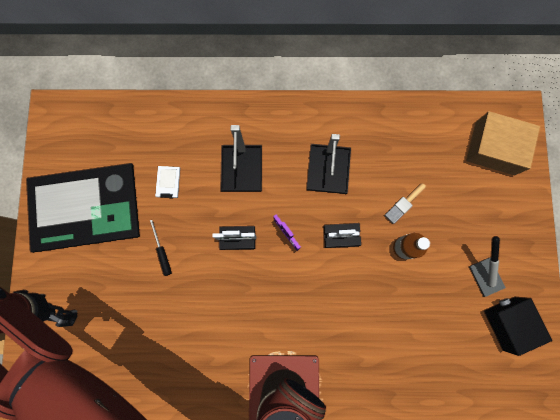

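The scene view shows the large carrier at about (284,170), the small one at (215,255), and the purple look-alike at (255,208). The high stand is at (347,215) and the low stand at (292,290). The top view agrees with all of these. Next I'll fit the poses.

```bash
python3 - <<'E'
from h import *
def fit(P):
    P=P[~np.isnan(P[:,0])]
    l=cv2.fitLine(P[:,:2].astype(np.float32),cv2.DIST_HUBER,0,.01,.01).ravel()
    return l,P
for cam in("scene","top"):
    A=np.load(f"{cam}0.npy").reshape(-1,3)
    def box(x0,x1,y0,y1,z0,z1): 
        m=(A[:,0]>x0)&(A[:,0]<x1)&(A[:,1]>y0)&(A[:,1]<y1)&(A[:,2]>z0)&(A[:,2]<z1);return A[m]
    for n,b in dict(large=(430,480,60,230,45,190),ltab=(430,480,60,230,120,190),small=(440,490,-240,-110,45,150),stab=(440,490,-240,-110,80,150),peg_h=(610,725,100,175,190,225),peg_l=(610,725,-180,-110,122,155),post_h=(726,765,100,180,100,230),post_l=(726,765,-180,-100,60,160),tray_h=(590,770,60,215,-5,20)).items():
        l,P=fit(box(*b))
        if len(P)<4: print(cam,n,len(P));continue
        print(cam,n,len(P),"dir",np.round(np.degrees(np.arctan2(l[1],l[0])),1),"pt",np.round(l[2:],1),np.round(np.percentile(P,[2,50,98],axis=0),0).tolist())
    if 1:
      M=np.nan_to_num(A).reshape(420,560,3)
      im=cv2.imread(f"pics/{cam}0.png")
      for n in("stand_high","stand_low","block_a"):
        env.capture(cam) if n=="stand_high" else 0
        for r in env.cut_out(cam,n)[:2]:
          p=A.reshape(420,560,3)[r["pixels"]];p=p[p[:,2]<(40 if n=="block_a" else 12)]
          print(cam,n,cv2.minAreaRect(p[:,:2].astype(np.float32)))
E
```

```text
scene large 610 dir -89.5 pt [457.1 145.6] [[450.0, 88.0, 48.0], [457.0, 143.0, 106.0], [461.0, 205.0, 178.0]]
scene ltab 191 dir 89.5 pt [457.8 146.4] [[450.0, 123.0, 121.0], [458.0, 144.0, 158.0], [461.0, 171.0, 179.0]]
scene small 400 dir -87.8 pt [ 466.7 -178.7] [[458.0, -221.0, 48.0], [467.0, -180.0, 82.0], [470.0, -135.0, 133.0]]
scene stab 207 dir -88.3 pt [ 466.6 -177.6] [[458.0, -200.0, 81.0], [467.0, -180.0, 119.0], [470.0, -155.0, 134.0]]
scene peg_h 121 dir 0.2 pt [676.  137.6] [[630.0, 133.0, 198.0], [678.0, 138.0, 203.0], [724.0, 143.0, 212.0]]
scene peg_l 135 dir -5.4 pt [ 675.5 -141.5] [[629.0, -148.0, 127.0], [676.0, -141.0, 133.0], [723.0, -134.0, 139.0]]
scene post_h 264 dir 63.9 pt [742.8 133. ] [[732.0, 125.0, 103.0], [743.0, 130.0, 176.0], [749.0, 151.0, 218.0]]
scene post_l 211 dir 62.9 pt [ 742.6 -150.6] [[730.0, -160.0, 63.0], [742.0, -154.0, 123.0], [748.0, -137.0, 149.0]]
scene tray_h 2654 dir -29.2 pt [682.9 128.4] [[594.0, 63.0, -3.0], [679.0, 128.0, 4.0], [767.0, 204.0, 18.0]]
scene stand_high ((675.4937744140625, 183.14141845703125), (222.8299560546875,
[... 1370 characters left out ...]
199.0], [746.0, 150.0, 218.0]]
top post_l 105 dir 82.1 pt [ 732.7 -145.1] [[728.0, -159.0, 63.0], [733.0, -144.0, 135.0], [746.0, -135.0, 149.0]]
top tray_h 2407 dir -32.4 pt [677.3 132.8] [[593.0, 62.0, -4.0], [672.0, 132.0, 3.0], [765.0, 212.0, 17.0]]
top stand_high ((710.5185546875, 138.21878051757812), (217.59690856933594, 128.86526489257812), 0.9626593589782715)
top stand_low ((694.7053833007812, -143.2889404296875), (130.07090759277344, 187.0141143798828), 84.7255859375)
top block_a ((453.0829162597656, 145.8630828857422), (69.956298828125, 108.32047271728516), 0.2214772254228592)
top block_a ((462.35888671875, -178.61300659179688), (70.5478515625, 109.805419921875), 3.109199285507202)
```

```bash
cat > plan.py <<'E'
import sys
from h import *
from scipy.spatial.transform import Rotation as Ro
# plan.py x y z yaw_deg n : even rows (tool cm, rotvec rad) from the measured pose to a tool-down target
x,y,z,yaw,n=map(float,sys.argv[1:6]);n=int(n)
o=env.get_obs();p=np.array(o["eef_pos"]);R=Ro.from_euler("xyz",o["ee_rot"])
T=Ro.from_euler("xyz",[np.pi,0,np.radians(yaw)])
rv=(R.inv()*T).as_rotvec()/n;d=(np.array([x,y,z])-p)/n
print(o["time_s"],p.round(1),np.degrees(o["ee_rot"]).round(2),"gap",round(o["finger_gap"],1))
for i in range(n):
    Ri=R*Ro.from_rotvec(rv*i);print(np.round(Ri.inv().apply(d)/10,2).tolist(),np.round(rv,3).tolist())
E
python3 plan.py 455 146 295 90.3 14; python3 -c "
from bench import env;print(env.finger_overhang)"
```

```text
1.3 [260.4 568.2 303.9] [-180.      0.    155.38] gap 85.5
[-2.52, -2.16, 0.06] [-0.0, 0.0, 0.081]
[-2.69, -1.95, 0.06] [-0.0, 0.0, 0.081]
[-2.84, -1.73, 0.06] [-0.0, 0.0, 0.081]
[-2.97, -1.49, 0.06] [-0.0, 0.0, 0.081]
[-3.08, -1.25, 0.06] [-0.0, 0.0, 0.081]
[-3.17, -0.99, 0.06] [-0.0, 0.0, 0.081]
[-3.24, -0.73, 0.06] [-0.0, 0.0, 0.081]
[-3.29, -0.47, 0.06] [-0.0, 0.0, 0.081]
[-3.31, -0.2, 0.06] [-0.0, 0.0, 0.081]
[-3.32, 0.07, 0.06] [-0.0, 0.0, 0.081]
[-3.3, 0.34, 0.06] [-0.0, 0.0, 0.081]
[-3.26, 0.61, 0.06] [-0.0, 0.0, 0.081]
[-3.2, 0.87, 0.06] [-0.0, 0.0, 0.081]
[-3.12, 1.12, 0.06] [-0.0, 0.0, 0.081]
72.6
```

Call:
drive_tool(
  motion=[-2.5,-2.15,0.06,0,0,0.081,100,-2.7,-1.95,0.06,0,0,0.081,100,-2.85,-1.7,0.06,0,0,0.081,100,-3,-1.5,0.06,0,0,0.081,100,-3.1,-1.25,0.06,0,0,0.081,100,-3.2,-1,0.06,0,0,0.081,100,-3.25,-0.7,0.06,0,0,0.081,100,-3.3,-0.5,0.06,0,0,0.081,100],
  newtons=50,
)

```text
time_s: 2.1
eef_pos: [373.0, 325.1, 299.3]
ee_rot: [3.141, -0.0, 2.061]
contact_force: [0.2, -0.1, 0.2]
finger_gap: 85.8
gripper_force: 0.0
```

Call:
drive_tool(
  motion=[-3.3,-0.2,0.06,0,0,0.081,80,-3.3,0.1,0.06,0,0,0.081,60,-3.3,0.35,0.06,0,0,0.081,60,-3.25,0.6,0.06,0,0,0.081,60,-3.2,0.85,0.06,0,0,0.081,60,-3.1,1.1,0.06,0,0,0.081,60,0,0,0,0,0,0,60,0,0,0,0,0,0,60],
)

```text
time_s: 2.9
eef_pos: [456.1, 145.9, 295.6]
ee_rot: [-3.141, -0.0, 1.577]
contact_force: [-0.0, 0.6, -0.6]
finger_gap: 51.5
gripper_force: 0.0
```

```bash
python3 - <<'E'
from h import *
im,d=env.capture("wrist");cv2.imwrite("pics/w1.png",im);W=cloud("wrist",d)
for lo in(170,100,30):
    m=(W[...,2]>lo)&(W[...,2]<lo+15 if lo!=100 else W[...,2]<168)&(W[...,1]>60)&(W[...,1]<240)&(W[...,0]>430)&(W[...,0]<480)
    P=W[m]
    if len(P)>9: print(lo,len(P),cv2.minAreaRect(P[:,:2].astype(np.float32)),np.percentile(P,[2,50,98],axis=0).round(1).tolist())
for r in env.cut_out("wrist","carrier_large")[:2]:print(r["p"],r["bbox"])
E
python3 plan.py 455 146 219 90.3 3
```

```text
170 1153 ((453.0404357910156, 148.69046020507812), (10.008312225341797, 46.43745803833008), 1.6659094095230103) [[448.2, 126.4, 173.8], [453.1, 150.2, 175.9], [457.8, 171.6, 177.1]]
100 878 ((453.075439453125, 148.6438446044922), (9.993083953857422, 119.88906860351562), 1.4957860708236694) [[446.9, 90.2, 108.6], [452.4, 181.5, 110.2], [457.4, 207.7, 164.2]]
30 1446 ((455.0115966796875, 151.00672912597656), (49.86940002441406, 115.32421875), 0.05809194594621658) [[430.7, 96.8, 30.0], [464.0, 154.2, 30.5], [479.5, 199.8, 31.7]]
0.85 [270.6, 132.5, 288.7, 275.1]
3.0 [455.7 146.9 295.6] [-1.800e+02 -2.000e-02  9.046e+01] gap 51.2
[-0.03, -0.02, 2.55] [-0.0, -0.0, 0.001]
[-0.03, -0.02, 2.55] [-0.0, -0.0, 0.001]
[-0.03, -0.02, 2.55] [-0.0, -0.0, 0.001]
```

View pics/w1.png

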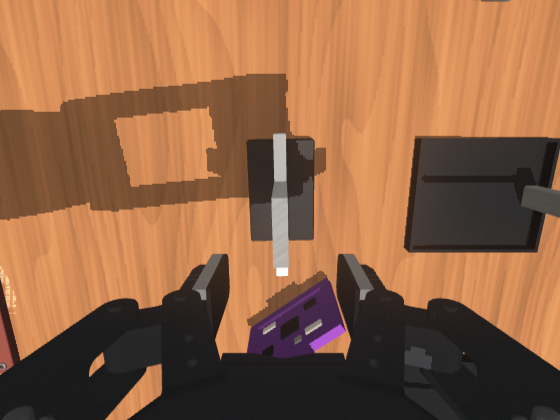

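The wrist view shows the large carrier's tab edge-on at about (280,200), centred between the open fingers and turned about 1.5°. The purple look-alike sits below it, clear of the gripper.

Call:
drive_tool(
  motion=[0.1,-0.2,2.55,0,0,-0.018,50,0,0,2.55,0,0,0,40,0,0,2.55,0,0,0,40,0,0,0,0,0,0,40,0,0,0,0,0,0,30],
)

```text
time_s: 3.5
eef_pos: [453.5, 148.1, 219.2]
ee_rot: [-3.141, -0.0, 1.597]
contact_force: [0.6, 0.5, 0.4]
finger_gap: 25.8
gripper_force: 0.0
```

Call:
drive_tool(
  motion=[0,0,0,0,0,0,20,0,0,0,0,0,0,0,0,0,0,0,0,0,0,0,0,0,0,0,0,0,0,0,0,0,0,0,0,0,0,0,0,0,0,0,0,0,0,0,0,0,0],
  newtons=50,
)

```text
time_s: 4.2
eef_pos: [455.1, 147.7, 220.9]
ee_rot: [3.138, -0.001, 1.596]
contact_force: [-0.3, 2.1, 6.4]
finger_gap: 9.3
gripper_force: 50.1
```

Call:
drive_tool(
  motion=[0,0,-1,0,0,0,0,0,0,-2,0,0,0,0,0,0,-2,0,0,0,0,0,0,-2,0,0,0,0,0,0,-0.4,0,0,0,0,0,0,0,0,0,0,0],
)

```text
time_s: 4.8
eef_pos: [454.0, 147.3, 293.5]
ee_rot: [3.141, -0.0, 1.596]
contact_force: [-0.3, -0.5, -2.6]
finger_gap: 9.2
gripper_force: 49.3
```

```bash
python3 plan.py 580 138 296 90.3 5
```

```text
4.8 [454.  147.3 293.5] [179.94  -0.    91.43] gap 9.2
[-0.25, 2.51, -0.05] [0.0, -0.0, 0.004]
[-0.24, 2.51, -0.05] [0.0, -0.0, 0.004]
[-0.23, 2.52, -0.05] [0.0, -0.0, 0.004]
[-0.22, 2.52, -0.05] [0.0, -0.0, 0.004]
[-0.21, 2.52, -0.05] [0.0, -0.0, 0.004]
```

Call:
drive_tool(
  motion=[-0.2,2,0,0,0,0.004,0,-0.2,2.5,0,0,0,0.004,0,-0.2,2.5,0,0,0,0.004,0,-0.2,2.5,0,0,0,0.004,0,-0.2,2.5,0,0,0,0.004,0,0,0,0,0,0,0,0,0,0,0,0,0,0,0,0,0,0,0,0,0,0],
)

```text
time_s: 5.6
eef_pos: [572.9, 139.4, 291.7]
ee_rot: [-3.139, 0.0, 1.576]
contact_force: [0.4, -0.0, -2.4]
finger_gap: 9.3
gripper_force: 49.7
```

```bash
cat > chk.py <<'E'
import sys
from h import *
name=sys.argv[1];x0,x1,y0,y1=map(float,sys.argv[2:6]);pz=float(sys.argv[6]);py=float(sys.argv[7])
for cam in("scene","top","wrist"):
    im,d=env.capture(cam);W=cloud(cam,d)
    cv2.imwrite(f"pics/{sys.argv[8]}_{cam}.png",im)
    for r in env.cut_out(cam,name)[:3]:
        P=W[r["pixels"]];P=P[(P[:,0]>x0)&(P[:,0]<x1)&(P[:,1]>y0)&(P[:,1]<y1)]
        if len(P)>20:
            vx,vy,cx,cy=cv2.fitLine(P[:,:2].astype(np.float32),cv2.DIST_HUBER,0,.01,.01).ravel()
            print(cam,round(r["p"],2),len(P),"ang",round(float(np.degrees(np.arctan2(vy,vx))),1),np.percentile(P,[1,50,99],axis=0).round(1).tolist())
    A=W.reshape(-1,3);P=A[(A[:,0]>625)&(A[:,0]<725)&(abs(A[:,1]-py)<25)&(abs(A[:,2]-pz)<20)]
    if len(P)>20:
        vx,vy,cx,cy=cv2.fitLine(P[:,:2].astype(np.float32),cv2.DIST_HUBER,0,.01,.01).ravel()
        print(cam,"peg",len(P),np.round([cx,cy,np.degrees(np.arctan2(vy,vx))],1),np.percentile(P,[1,50,99],axis=0).round(1).tolist())
o=env.get_obs();print(o["time_s"],o["eef_pos"].round(1),np.degrees(o["ee_rot"]).round(2))
E
python3 chk.py carrier_large 555 605 60 220 200 138 c1
python3 - <<'E'
import cv2,numpy as np
s=cv2.imread('pics/c1_scene.png')[120:270,230:410]
w=cv2.imread('pics/c1_wrist.png')
cv2.imwrite('pics/c1v.png',np.hstack([cv2.resize(s,(480,400),interpolation=2),cv2.resize(w,(320,400))]))
E
```

```text
scene peg 119 [676.6 138.3   0.8] [[628.6, 133.6, 197.9], [676.4, 138.2, 203.1], [723.9, 144.1, 210.7]]
top 0.52 158 ang -90.0 [[566.3, 79.2, -3.3], [569.8, 177.5, 150.2], [585.9, 215.4, 184.6]]
wrist peg 2663 [6.730e+02 1.404e+02 3.000e-01] [[625.8, 135.6, 199.2], [673.8, 140.4, 203.5], [720.7, 143.2, 210.7]]
5.9 [573.7 139.5 293.3] [179.98  -0.    90.3 ]
```

View pics/c1v.png

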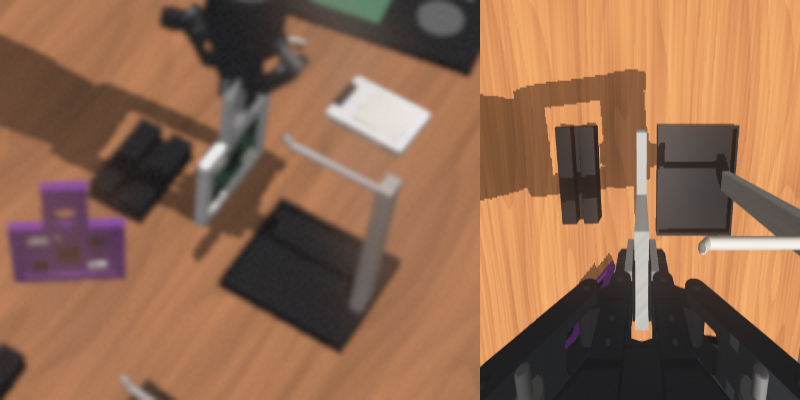

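The left crop shows the carrier held upright with its hole facing the peg tip. The right crop shows the peg at about (750,243), to be lined up with the tab. I'll measure both in the wrist frame.

```bash
cat > car.py <<'E'
import sys
from h import *
x0,x1,y0,y1,z0=map(float,sys.argv[1:6])
for cam in sys.argv[6:]:
    im,d=env.capture(cam);A=cloud(cam,d).reshape(-1,3)
    Q=A[(A[:,0]>x0)&(A[:,0]<x1)&(A[:,1]>y0)&(A[:,1]<y1)&(A[:,2]>z0)]
    for zc in np.arange(z0,z0+200,10):
        P=Q[(Q[:,2]>=zc)&(Q[:,2]<zc+10)]
        if len(P)>15: print(cam,zc,len(P),np.percentile(P,[1,50,99],axis=0).round(1).tolist(),np.round(cv2.minAreaRect(P[:,:2].astype(np.float32))[2],1))
E
python3 car.py 545 605 60 230 60 wrist scene
```

```text
wrist 180.0 1221 [[567.8, 162.5, 180.8], [572.4, 180.9, 182.3], [577.5, 199.5, 188.3]] 89.9
wrist 190.0 79 [[567.9, 162.3, 190.3], [572.5, 162.6, 195.4], [577.4, 163.0, 199.9]] 0.6
wrist 200.0 97 [[567.8, 162.3, 200.3], [572.5, 162.6, 205.0], [577.6, 162.9, 209.7]] 1.8
wrist 210.0 118 [[567.7, 162.3, 210.2], [572.5, 162.6, 215.4], [577.4, 163.0, 219.8]] 89.6
wrist 220.0 289 [[556.3, 145.6, 220.4], [572.5, 150.5, 227.3], [589.1, 162.9, 229.9]] 0.8
wrist 230.0 685 [[555.0, 145.5, 230.2], [572.9, 149.9, 235.2], [590.7, 162.9, 239.9]] 0.4
wrist 240.0 3301 [[555.9, 117.3, 240.5], [572.9, 146.1, 248.1], [589.7, 162.8, 249.7]] 39.0
wrist 250.0 1014 [[560.1, 128.5, 250.3], [568.3, 146.5, 257.5], [583.9, 150.9, 259.8]] 1.0
scene 80.0 37 [[569.5, 80.0, 82.0], [578.0, 127.5, 86.5], [579.3, 197.9, 90.0]] 87.8
scene 90.0 78 [[568.8, 80.0, 90.2], [576.3, 134.0, 94.4], [580.0, 193.3, 99.5]] 88.6
scene 100.0 41 [[572.3, 79.1, 100.3], [575.8, 142.1, 104.5], [579.7, 200.1, 109.8]] 89.2
scene 110.0 57 [[569.9, 79.0, 110.1], [575.5, 126.8, 114.3], [579.0, 197.9, 119.5]] 87.2
scene 120.0 49 [[571.7, 79.2
[... 432 characters left out ...]
569.0, 79.6, 170.1], [578.0, 128.1, 175.9], [580.0, 195.4, 179.9]] 88.4
scene 180.0 87 [[568.0, 80.0, 180.2], [576.0, 115.1, 183.3], [580.1, 191.2, 189.3]] 89.1
scene 190.0 33 [[568.0, 116.2, 190.2], [576.9, 133.6, 193.0], [580.4, 157.9, 199.2]] 79.0
scene 210.0 18 [[570.2, 115.1, 211.8], [577.8, 120.2, 214.9], [581.8, 137.3, 219.7]] 61.3
scene 220.0 18 [[570.0, 115.1, 220.9], [577.4, 119.4, 226.7], [586.8, 134.0, 228.9]] 59.5
scene 230.0 41 [[556.7, 116.7, 230.9], [579.0, 129.2, 235.3], [592.9, 145.2, 239.8]] 21.0
scene 240.0 54 [[556.1, 115.7, 240.5], [575.5, 130.5, 246.4], [592.8, 143.4, 249.5]] 39.0
scene 250.0 39 [[556.4, 119.3, 250.1], [570.2, 131.1, 252.3], [591.8, 145.5, 258.1]] 55.7
```

Call:
drive_tool(
  motion=[0,0,-0.35,0,0,0,0,0,1.5,0,0,0,0,0,0,1.5,0,0,0,0,0,0,1.5,0,0,0,0,0,0,1.5,0,0,0,0,0,0,1,0,0,0,0,0,0,0,0,0,0,0,0],
)

```text
time_s: 6.7
eef_pos: [644.9, 139.5, 296.4]
ee_rot: [3.141, 0.0, 1.575]
contact_force: [-0.9, -0.0, -2.4]
finger_gap: 9.2
gripper_force: 49.8
```

Call:
drive_tool(
  motion=[0,1,0,0,0,0,0,0,1,0,0,0,0,0,0,1,0,0,0,0,0,0,0.5,0,0,0,0,0,0,0,0,0,0,0,0,0,0,0,0,0,0,0],
)

```text
time_s: 7.3
eef_pos: [679.0, 139.8, 296.2]
ee_rot: [-3.141, 0.0, 1.576]
contact_force: [0.1, -0.8, -3.4]
finger_gap: 9.2
gripper_force: 49.8
```

Call:
drive_tool(
  motion=[0,0,0.5,0,0,0,0,0,0,0.5,0,0,0,0,0,0,0.2,0,0,0,0,0,0,0,0,0,0,0],
)

```text
time_s: 7.7
eef_pos: [678.6, 139.9, 283.6]
ee_rot: [-3.14, 0.0, 1.576]
contact_force: [-0.7, -0.1, -2.8]
finger_gap: 9.5
gripper_force: 49.8
```

Call:
drive_tool(
  motion=[0,0,0.1,0,0,0,0,0,0,0.1,0,0,0,0,0,0,0,0,0,0,0],
)

```text
time_s: 8.0
eef_pos: [679.2, 139.9, 282.9]
ee_rot: [3.141, -0.0, 1.576]
contact_force: [0.3, 0.1, -1.7]
finger_gap: 9.3
gripper_force: 50.1
```

Call:
drive_tool(
  motion=[0,0,0.05,0,0,0,0,0,0,0,0,0,0,14,0,0,0,0,0,0,18,0,0,0,0,0,0,24,0,0,0,0,0,0,30,0,0,0,0,0,0,30,0,0,0,0,0,0,30],
  newtons=20,
)

```text
time_s: 8.7
eef_pos: [679.1, 139.9, 282.0]
ee_rot: [3.142, 0.0, 1.576]
contact_force: [0.4, -0.2, 0.2]
finger_gap: 26.0
gripper_force: 0.0
```

Call:
drive_tool(
  motion=[0,0,-1,0,0,0,30,0,0,-2,0,0,0,30,0,0,-3,0,0,0,30,0,0,-3,0,0,0,30,0,0,0,0,0,0,30],
)

```text
time_s: 9.2
eef_pos: [680.7, 140.1, 379.4]
ee_rot: [3.131, -0.001, 1.576]
contact_force: [1.1, 0.5, 1.1]
finger_gap: 25.5
gripper_force: 0.0
```

```bash
python3 car.py 645 715 60 230 40 scene | head -8; python3 - <<'E'
import sys;sys.path.insert(0,'.')
from h import *
im,d=env.capture("scene");w,_=env.capture("wrist")
cv2.imwrite('pics/c2.png',np.hstack([cv2.resize(im[120:270,230:410],(480,400),interpolation=2),cv2.resize(w,(320,400))]))
E
python3 plan.py 463 -177.5 300 92 12
```

```text
scene 70.0 32 [[674.9, 77.3, 71.1], [683.4, 128.5, 75.1], [684.5, 194.4, 79.8]] 86.0
scene 80.0 68 [[675.9, 78.0, 80.3], [682.3, 131.1, 84.6], [685.2, 193.9, 89.8]] 88.1
scene 90.0 39 [[675.1, 76.0, 90.5], [680.9, 145.1, 95.4], [684.9, 193.4, 99.8]] 0.4
scene 100.0 43 [[674.7, 77.1, 100.2], [680.9, 126.3, 105.1], [684.5, 196.2, 109.6]] 87.2
scene 110.0 44 [[676.6, 78.5, 110.1], [681.3, 126.7, 114.5], [684.7, 194.4, 119.1]] 88.0
scene 120.0 36 [[674.7, 77.7, 121.0], [681.2, 118.8, 124.3], [684.3, 188.9, 130.0]] 0.1
scene 130.0 44 [[676.7, 78.6, 130.2], [681.1, 135.0, 134.3], [684.9, 198.1, 139.8]] 88.4
scene 140.0 33 [[675.7, 76.8, 140.7], [682.7, 113.2, 145.7], [685.0, 196.7, 149.8]] 86.9
9.35 [678.9 139.9 372. ] [179.99  -0.    90.29] gap 25.5
[-2.64, -1.81, 0.6] [0.0, -0.0, -0.002]
[-2.63, -1.82, 0.6] [0.0, -0.0, -0.002]
[-2.63, -1.83, 0.6] [0.0, -0.0, -0.002]
[-2.62, -1.83, 0.6] [0.0, -0.0, -0.002]
[-2.62, -1.84, 0.6] [0.0, -0.0, -0.002]
[-2.61, -1.85, 0.6] [0.0, -0.0, -0.002]
[-2.61, -1.85, 0.6] [0.0, -0.0, -0.002]
[-2.6, -1.86, 0.6] [0.0, -0.0, -0.002]
[-2.6, -1.86, 0.6] [0.0, -0.0, -0.002]
[-2.59, -1.87, 0.6] [0.0, -0.0, -0.002]
[-2.59, -1.88, 0.6] [0.0, -0.0, -0.002]
[-2.59, -1.88, 0.6] [0.0, -0.0, -0.002]
```

View pics/c2.png

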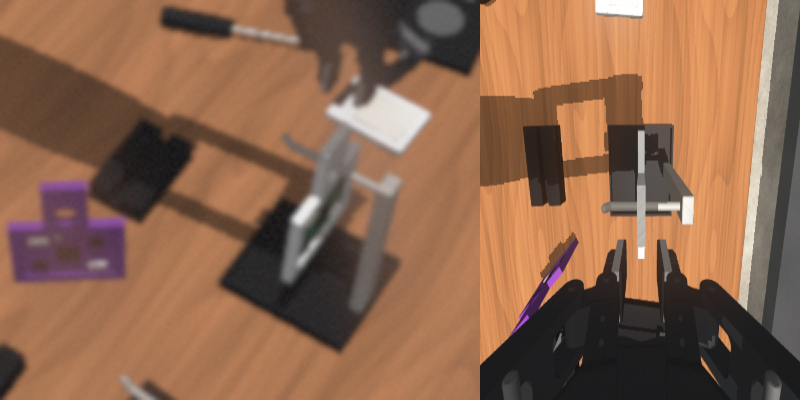

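The large carrier hangs on the high peg, with the peg passing through the tab at about (345,165) in the left crop, and it is clear of the gripper. Next is the small carrier.

Call:
drive_tool(
  motion=[-2.6,-1.8,0.6,0,0,-0.003,40,-2.6,-1.8,0.6,0,0,-0.003,50,-2.6,-1.8,0.6,0,0,-0.003,60,-2.6,-1.85,0.6,0,0,-0.003,60,-2.6,-1.85,0.6,0,0,-0.003,60,-2.6,-1.85,0.6,0,0,-0.003,60,-2.6,-1.85,0.6,0,0,-0.003,60,-2.6,-1.85,0.6,0,0,-0.003,60],
)

```text
time_s: 10.15
eef_pos: [534.2, -71.1, 321.9]
ee_rot: [-3.139, -0.001, 1.6]
contact_force: [-0.0, -0.4, -0.1]
finger_gap: 51.3
gripper_force: 0.0
```

Call:
drive_tool(
  motion=[-2.6,-1.85,0.6,0,0,-0.003,60,-2.6,-1.85,0.6,0,0,-0.003,60,-2.6,-1.85,1.5,0,0,-0.003,60,-2.6,-1.85,2,0,0,-0.003,60,0,0,2,0,0,0,60,0,0,0,0,0,0,60,0,0,0,0,0,0,60],
)

```text
time_s: 10.85
eef_pos: [464.8, -176.4, 256.1]
ee_rot: [-3.14, -0.002, 1.612]
contact_force: [0.2, 0.1, 1.0]
finger_gap: 51.3
gripper_force: 0.0
```

```bash
python3 - <<'E'
from h import *
im,d=env.capture("wrist");W=cloud("wrist",d).reshape(-1,3)
for a,b in((125,140),(58,80)):
    P=W[(W[:,2]>a)&(W[:,2]<b)&(abs(W[:,0]-463)<25)&(abs(W[:,1]+178)<70)]
    if len(P)>9: print(a,len(P),cv2.minAreaRect(P[:,:2].astype(np.float32)),np.percentile(P,[1,50,99],axis=0).round(1).tolist())
E
python3 plan.py 463 -177.5 174 92 1
```

```text
125 1089 ((463.0579833984375, -177.91925048828125), (10.004429817199707, 47.12141799926758), 3.3475301265716553) [[457.2, -200.3, 127.9], [463.0, -176.3, 131.9], [468.7, -154.5, 133.4]]
58 378 ((461.06988525390625, -143.85671997070312), (9.803322792053223, 22.365781784057617), 2.8182010650634766) [[455.8, -155.1, 63.1], [461.3, -144.2, 65.9], [466.3, -132.8, 79.1]]
10.9 [ 465.5 -176.5  257.2] [-1.7998e+02 -2.0000e-02  9.2380e+01] gap 51.3
[-0.1, -0.25, 8.32] [-0.0, -0.0, 0.007]
```

Call:
drive_tool(
  motion=[-0.1,-0.25,2,0,0,-0.015,50,0,0,2,0,0,0,40,0,0,2,0,0,0,40,0,0,2.3,0,0,0,40,0,0,0,0,0,0,40,0,0,0,0,0,0,30],
)

```text
time_s: 11.5
eef_pos: [463.5, -177.6, 174.9]
ee_rot: [3.141, 0.0, 1.628]
contact_force: [0.3, 0.1, -0.6]
finger_gap: 25.9
gripper_force: 0.0
```

Call:
drive_tool(
  motion=[0,0,0,0,0,0,20,0,0,0,0,0,0,0,0,0,0,0,0,0,0,0,0,0,0,0,0,0,0,0,0,0,0,0,0,0,0,0,0,0,0,0,0,0,0,0,0,0,0],
  newtons=50,
)

```text
time_s: 12.2
eef_pos: [463.9, -178.4, 176.0]
ee_rot: [3.139, 0.002, 1.627]
contact_force: [-0.1, 0.8, 5.9]
finger_gap: 9.0
gripper_force: 49.9
```

Call:
drive_tool(
  motion=[0,0,-1,0,0,0,0,0,0,-2,0,0,0,0,0,0,-2,0,0,0,0,0,0,-0.3,0,0,0,0,0,0,0,0,0,0,0,0,0,0,0,0,0,0],
)

```text
time_s: 12.8
eef_pos: [462.3, -177.6, 226.1]
ee_rot: [-3.14, -0.001, 1.627]
contact_force: [0.3, -0.2, -1.7]
finger_gap: 9.3
gripper_force: 49.0
```

```bash
python3 plan.py 573 -131.5 226 84.4 8
```

```text
12.8 [ 462.3 -177.6  226.1] [-1.7993e+02 -4.0000e-02  9.3210e+01] gap 9.3
[0.5, 1.41, 0.0] [-0.0, -0.0, 0.019]
[0.53, 1.4, 0.0] [-0.0, -0.0, 0.019]
[0.55, 1.39, 0.0] [-0.0, -0.0, 0.019]
[0.58, 1.38, 0.0] [-0.0, -0.0, 0.019]
[0.61, 1.37, 0.0] [-0.0, -0.0, 0.019]
[0.63, 1.36, 0.0] [-0.0, -0.0, 0.019]
[0.66, 1.35, 0.0] [-0.0, -0.0, 0.019]
[0.68, 1.33, 0.0] [-0.0, -0.0, 0.019]
```

Call:
drive_tool(
  motion=[0.5,1.4,0,0,0,0.019,0,0.55,1.4,0,0,0,0.019,0,0.55,1.4,0,0,0,0.019,0,0.6,1.4,0,0,0,0.019,0,0.6,1.35,0,0,0,0.019,0,0.65,1.35,0,0,0,0.019,0,0.65,1.35,0,0,0,0.019,0,0.7,1.35,0,0,0,0.019,0],
)

```text
time_s: 13.6
eef_pos: [573.2, -130.5, 225.1]
ee_rot: [-3.139, -0.001, 1.474]
contact_force: [-0.1, 0.0, -1.8]
finger_gap: 9.0
gripper_force: 49.1
```

Call:
drive_tool(
  motion=[0,0,0,0,0,0,0,0,0,0,0,0,0,0],
)

```text
time_s: 13.8
eef_pos: [572.7, -130.8, 225.5]
ee_rot: [-3.139, -0.0, 1.476]
contact_force: [-0.0, -1.3, -1.9]
finger_gap: 8.8
gripper_force: 49.2
```

```bash
python3 chk.py carrier_small 545 605 -210 -60 130 -141 c3; python3 car.py 545 605 -220 -50 50 wrist scene
python3 - <<'E'
import cv2,numpy as np
s=cv2.imread('pics/c3_scene.png')[190:340,180:360]
w=cv2.imread('pics/c3_wrist.png')
cv2.imwrite('pics/c3v.png',np.hstack([cv2.resize(s,(480,400),interpolation=2),cv2.resize(w,(320,400))]))
E
```

```text
scene 0.63 439 ang 83.9 [[564.1, -174.3, 59.9], [574.5, -143.7, 103.8], [581.6, -86.6, 182.1]]
scene peg 136 [ 674.6 -141.8   -5.8] [[627.4, -148.8, 127.1], [675.8, -141.1, 133.9], [724.2, -133.7, 142.6]]
wrist 0.98 4141 ang 85.0 [[565.8, -152.5, 0.8], [573.1, -114.6, 181.3], [580.2, -85.2, 183.3]]
wrist peg 2645 [ 674.1 -139.2   -5.7] [[626.0, -147.5, 129.3], [674.6, -139.7, 133.5], [721.8, -132.6, 140.9]]
14.1 [ 573.1 -131.3  227. ] [-179.99    0.     84.48]
wrist 70.0 16 [[571.6, -85.7, 72.1], [576.6, -85.3, 73.5], [581.0, -84.8, 78.8]] 84.8
wrist 80.0 29 [[571.7, -85.8, 80.1], [576.3, -85.3, 87.4], [580.9, -84.9, 89.4]] 84.4
wrist 90.0 17 [[572.0, -85.9, 93.6], [576.3, -85.4, 94.7], [581.2, -85.0, 98.8]] 84.9
wrist 100.0 33 [[571.5, -86.0, 100.3], [576.3, -85.4, 105.9], [581.1, -84.9, 108.6]] 84.3
wrist 110.0 702 [[569.9, -107.6, 112.7], [575.4, -96.2, 116.1], [581.0, -85.3, 119.0]] 84.2
wrist 120.0 73 [[569.7, -107.9, 120.4], [574.8, -107.4, 125.3], [579.2, -106.8, 129.7]] 85.3
wrist 130.0 89 [[569.5, -107.9, 130.1], [574.2, -107.3, 135.3], [579.0, -106.6, 139.9]] 84.7
wrist 140
[... 1795 characters left out ...]
[576.9, -141.5, 176.0], [591.1, -134.6, 179.6]] 3.0
scene 180.0 42 [[562.8, -151.9, 180.4], [571.5, -142.4, 183.2], [589.6, -131.7, 189.7]] 72.4
scene 190.0 17 [[555.0, -145.0, 191.3], [566.8, -141.0, 195.6], [590.7, -136.2, 199.3]] 85.2
scene 200.0 61 [[545.8, -147.6, 200.4], [590.3, -138.9, 206.1], [603.4, -123.6, 209.8]] 84.0
scene 210.0 27 [[549.2, -147.9, 210.6], [590.2, -141.1, 213.5], [604.0, -128.9, 219.6]] 7.4
scene 220.0 29 [[554.1, -149.6, 220.3], [581.9, -146.1, 226.2], [591.1, -137.6, 229.6]] 89.2
scene 230.0 25 [[553.1, -149.6, 230.7], [580.9, -146.2, 235.5], [597.1, -140.7, 239.5]] 89.3
scene 240.0 16 [[563.8, -150.2, 240.6], [590.2, -146.4, 246.8], [597.7, -142.1, 249.7]] 9.2
```

View pics/c3v.png

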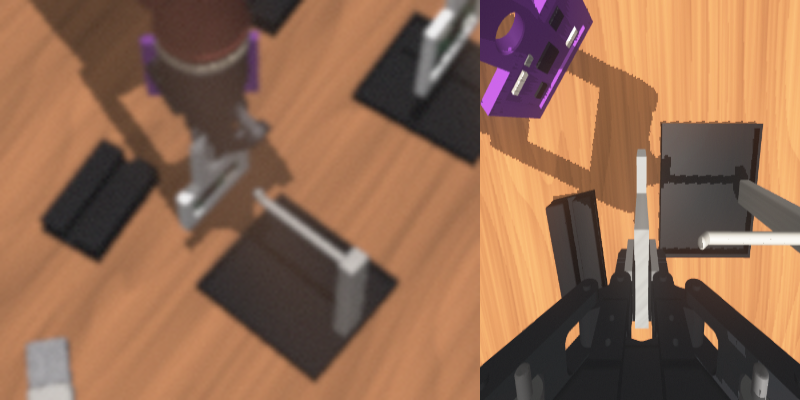

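The left crop shows the small carrier upright in front of the low peg's tip. The right crop shows its tab square to the peg at about (750,240). It is lined up to within 1 mm and 1.5 mm high.

Call:
drive_tool(
  motion=[0,0,0.15,0,0,0,0,0,1.5,0,0,0,0,0,0,1.5,0,0,0,0,0,0,1.5,0,0,0,0,0,0,1.5,0,0,0,0,0,0,1,0,0,0,0,0,0,0,0,0,0,0,0],
)

```text
time_s: 14.9
eef_pos: [643.9, -137.9, 225.3]
ee_rot: [3.141, 0.0, 1.475]
contact_force: [0.3, -0.5, -1.5]
finger_gap: 9.2
gripper_force: 49.3
```

Call:
drive_tool(
  motion=[0,1,0,0,0,0,0,0,1,0,0,0,0,0,0,1,0,0,0,0,0,0,0.5,0,0,0,0,0,0,0,0,0,0,0,0,0,0,0,0,0,0,0],
)

```text
time_s: 15.5
eef_pos: [677.9, -141.1, 225.3]
ee_rot: [-3.141, -0.0, 1.475]
contact_force: [0.2, 0.4, -1.2]
finger_gap: 9.2
gripper_force: 49.3
```

Call:
drive_tool(
  motion=[0,0,0.5,0,0,0,0,0,0,0.5,0,0,0,0,0,0,0.2,0,0,0,0,0,0,0,0,0,0,0,0,0,0,0,0,0,0],
)

```text
time_s: 16.0
eef_pos: [677.9, -141.1, 213.4]
ee_rot: [-3.142, -0.0, 1.475]
contact_force: [0.3, -0.3, -1.7]
finger_gap: 9.5
gripper_force: 49.3
```

Call:
drive_tool(
  motion=[0,0,0.1,0,0,0,0,0,0,0.05,0,0,0,0,0,0,0,0,0,0,0,0,0,0,0,0,0,0],
)

```text
time_s: 16.4
eef_pos: [678.1, -141.1, 212.8]
ee_rot: [3.141, 0.0, 1.475]
contact_force: [-2.6, 1.3, 4.5]
finger_gap: 9.0
gripper_force: 50.2
```

Call:
drive_tool(
  motion=[0,0,0,0,0,0,14,0,0,0,0,0,0,18,0,0,0,0,0,0,24,0,0,0,0,0,0,30,0,0,0,0,0,0,30,0,0,0,0,0,0,30],
  newtons=20,
)

```text
time_s: 17.0
eef_pos: [678.0, -141.1, 211.9]
ee_rot: [-3.142, 0.0, 1.475]
contact_force: [-1.0, -0.6, 0.0]
finger_gap: 25.7
gripper_force: 0.0
```

Call:
drive_tool(
  motion=[0,0,-1,0,0,0,30,0,0,-2,0,0,0,30,0,0,-3,0,0,0,30,0,0,-3,0,0,0,30,-3,-3,-1,0,0,0,30,-3,-3,0,0,0,0,30,-2,-3,0,0,0,0,30,0,0,0,0,0,0,30],
)

```text
time_s: 17.8
eef_pos: [577.8, -214.3, 313.0]
ee_rot: [-3.141, 0.001, 1.471]
contact_force: [-0.7, -0.1, 0.3]
finger_gap: 25.7
gripper_force: 0.0
```

```bash
python3 - <<'E'
from h import *
im,d=env.capture("scene");t,_=env.capture("top");W=cloud("scene",d).reshape(-1,3)
for y0,y1,z1 in((60,220,185),(-205,-80,118)):
    P=W[(abs(W[:,0]-678)<25)&(W[:,1]>y0)&(W[:,1]<y1)&(W[:,2]>30)&(W[:,2]<z1)]
    print(len(P),np.percentile(P,[1,50,99],axis=0).round(1).tolist(),np.polyfit(P[:,2],P[:,0],1))
cv2.imwrite('pics/c4.png',np.hstack([cv2.resize(im[140:340,230:410],(400,444),interpolation=2),cv2.resize(t[110:260,200:360],(400,444))]))
print(env.get_obs()["eef_pos"])
E
```

```text
522 [[674.4, 76.7, 73.4], [681.8, 124.5, 128.7], [684.8, 198.4, 183.5]] [-9.55652860e-03  6.82581692e+02]
321 [[669.2, -186.8, 46.3], [680.5, -153.3, 85.3], [687.2, -96.7, 116.5]] [-1.89882230e-02  6.81708631e+02]
[ 580.50704034 -212.65986355  313.25607356]
```

View pics/c4.png

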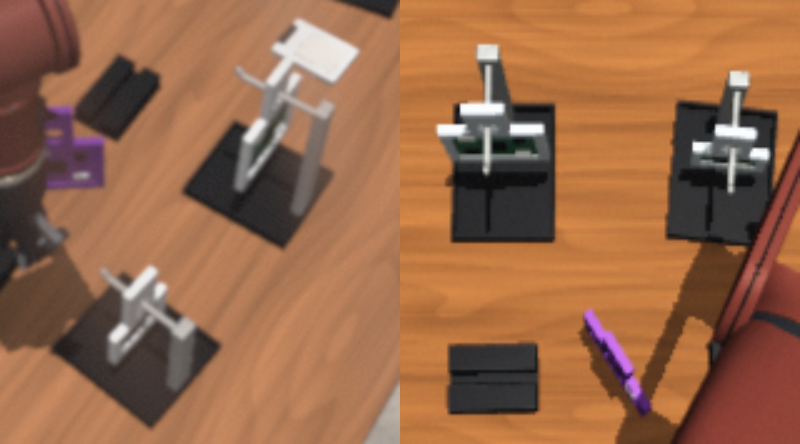

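Both carriers hang upright on the straight part of their pegs, at (270,110) and (140,310) in the left crop. I'll let them settle, then hand in.

Call:
drive_tool(
  motion=[0,0,0,0,0,0,30,0,0,0,0,0,0,30,0,0,0,0,0,0,30,0,0,0,0,0,0,30,0,0,0,0,0,0,30,0,0,0,0,0,0,30,0,0,0,0,0,0,30,0,0,0,0,0,0,30],
)

```text
time_s: 18.7
eef_pos: [580.7, -212.1, 312.0]
ee_rot: [-3.142, 0.0, 1.475]
contact_force: [0.5, -0.5, -0.5]
finger_gap: 25.6
gripper_force: 0.0
```

Call:
drive_tool(
  motion=[0,0,0,0,0,0,30,0,0,0,0,0,0,30,0,0,0,0,0,0,30,0,0,0,0,0,0,30,0,0,0,0,0,0,30,0,0,0,0,0,0,30,0,0,0,0,0,0,30,0,0,0,0,0,0,30],
)

```text
time_s: 19.5
eef_pos: [580.7, -212.1, 312.0]
ee_rot: [3.142, -0.0, 1.475]
contact_force: [0.2, -0.9, -0.4]
finger_gap: 25.7
gripper_force: 0.0
```

```bash
python3 -c "
from bench import env;print(env.finish_job())"
```

```text
the job is handed in; nothing more can be done
None
```

The larger carrier hangs on the higher peg and the smaller one on the lower peg, both upright in the last camera check with the arm clear of them; I handed the job in at about 19.5 s, and no verdict came back.

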